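Hover a tipped vial over its V-rest

ROBOT

A 7-joint arm with a two-finger parallel gripper is mounted at the origin on a cart in front of the work surface, level with it; the furniture and walls round the work are solid. World frame = base frame: x ahead of the robot, y to its left, z up, the work surface at z = 0. Lengths are in m, angles in rad, forces in N, time in s.
With the tool pointing down it reaches from about 0.4 to 0.925 m from the base axis. Payload 5.6 kg.
Tool frame: the origin (TCP) lies midway between the tips of the shut fingers; the grasp point (between the pads) lies 19 mm behind it (manip.grip_point_offset is the distance from the TCP to the grasp point, in m); z points along the fingers, y is the line along which they close (so a half turn about z gives the same grasp; the last joint's range is limited). The gripper opens to 85 mm and grips with 20 to 120 N. Pads are 22 mm wide; open, the fingers measure 114 mm over their backs; the gripper's body (76 mm by 85 mm) begins 54 mm behind the grasp point. The pads swing forward as they close: fully open they stand 13 mm farther back than shut.
Start: joints at [1.105, 0.468, -0.012, 1.603, 0.006, 1.071, -0.056], TCP at [0.267, -0.593, 0.231] pointing down, gripper open.
Joint ranges: [-2.53, 2.53], [-0.31, 2.02], [-1.57, 1.55], [0.28, 2.44], [-1.29, 4.43], [0.15, 1.84], [-2.92, 2.92]. Speed limits (rad/s): [2.57, 2.57, 3.14, 3.14, 3.14, 3.14, 3.14].

INTERFACE

Orientations are given as a unit quaternion [w, x, y, z].
In Python, from workcell import manip gives the robot as it stands.
- The arm moves only by the shell command python3 -m pendant 'ROWS'. ROWS is JSON, one flat list of numbers, 7 for each row, row after row: the shift along the tool's x, y, z in m, then the turn, a rotation vector about the tool's x, y, z in degrees, then the finger opening in m, from 0 to 0.0854. A call has exactly 10 rows; each row shifts and turns the commanded pose from where the row before left it, along the tool's axes as they then stand; what a row does not reach is not made up. A row lasts 1/8 s, in which the tool goes at most 62.5 mm and 10.7 degrees, less where a joint would pass 70% of its speed; a pose out of reach is approached as far as the arm can. A call is refused whole if a number of a shift passes 0.0625 or a number of a turn 10.7, either way. A call with a gripper value outside its range is refused whole. The fingers move at their own pace and stop on an object; the grip force is fixed at half the most. Time passes only in rows, so rows that do not move let the fingers close, or fill a call up. It gives the time, the measured TCP pose, the force, the opening and the grip force at its end, in the units of the state.
- manip.sense(): the state, without advancing time (a new reading comes with each control period).
- manip.camera(name): name is "scene" or "side" or "wrist"; returns a dict with "frame" (384x512x3 uint8, red, green, blue), "mtx" (3x3 intrinsics, pixels), "world_from_camera" (4x4, takes a point from camera to world coordinates); the wrist camera has in their place "hand_eye" (4x4, takes a point from camera to tool coordinates, whose origin is the TCP and whose axes are the flange's). Camera axes: x right, y up, looking along -z (the intrinsics and any distortion apply to the point x, -y, -z); pixel columns grow to the right and rows downward; lengths in m; the calibration is good to about 2 mm. A picture is of the moment at which its call begins: read the wrist's pose just before it. There is no depth.
- manip.close_job(): hands the job in; it is judged then, once.
The state is a dict: "t": time; "q": joint angles; "qvel": joint speeds; "effort": joint torques, N m; "position": TCP position; "ee_rot": TCP orientation; "force": force on the tool from outside, world axes, zero at the start; "moment": the same for the moment, N m; "gripper_width": finger opening in m; "finger_force": force on a finger pad.
Only numpy, scipy, OpenCV 4.12 (cv2) and the standard library are available. Lean on these libraries where they do the work, as an engineer would, in place of code of your own. Each camera call takes 0.05 s, during which the arm holds its last target. There are 200 camera calls.

TASK

One specimen vial has tipped over and lies on the freely spinning turntable: lift it off without knocking over the two standing vials, raise it above the tallest of the jars and bottles in the tray, and carry it over that row without disturbing them. Bring it over the aluminium V-rest and finish while holding it there: level, hovering about 1 cm above where it would sit in the two notches, lined up with them and centred between them, its glass foot towards the upright stop plate and its cap away from it, nothing touching the rest. Do not lower it into the rest or let go; the program ends with the gripper still holding it.

Things in the scene. Friction and masses are not known exactly. Their poses are not given: they have to be found in the camera images.
- tipped_vial: the vial to handle: clear glass specimen vial with a paper label and a black screw cap, 16 mm in diameter, 51 mm long, about 20 g; it lies on its side on the turntable, free to roll. Origin: centre of its glass foot; its own z axis runs along the vial from foot to cap
- vial_mid (a point): point on the tipped vial's axis, 25 mm from its foot (middle of the vial)
- vial_cap (a point): point on the tipped vial's axis, 47 mm from its foot (in the cap); the direction from vial_mid to vial_cap is the way the cap points
- turntable_base: foot of a round white turntable; origin at the centre of its underside, on the bench. The round top is 160 mm across, its surface 26 mm above the bench, with a lip 2 mm high round the edge; it turns freely about the vertical axis when pushed, with almost no friction
- turntable_top (a point): centre of the turntable's top surface
- turntable (a joint): angle of the turntable top, rad, counter-clockwise from above; free to spin either way
- standing_vial_a: bystander: vial like the tipped one (16 mm across, 51 mm tall), standing on the turntable near its edge; origin: centre of its foot
- standing_vial_b: bystander: second standing vial, beside the first; origin: centre of its foot
- jar_tray: shallow grey tray fixed to the bench between turntable and V-rest, 250 mm along its x axis, 85 mm along its y axis, 14 mm high, carrying the row of jars; origin: centre of its underside. Turntable and V-rest stand about 147 mm to either side of it along its y axis; which of them is on which side changes
- jar_a: bystander: squat jar with a brown lid, 68 mm across, 82 mm tall, loose in the tray; origin: centre of its underside
- jar_b: bystander: second squat jar like it, loose in the tray; origin: centre of its underside
- wash_bottle: bystander: milky plastic bottle with an open neck, 45 mm across, 117 mm tall (its top is 120 mm above the bench), loose in the tray; origin: centre of its underside
- v_rest: plain aluminium rest fixed to the bench: base 94 x 44 x 8 mm, two V-notched yokes 6 mm thick, 32 mm clear between them, in line along its x axis; yoke tips 34 mm above the bench, 35 mm apart across. At the +x end an upright stop plate 40 mm wide, top 39 mm above the bench, face 33 mm from the middle. Origin: on the bench midway between the yokes; +x points to the stop plate
- v_rest_seat (a point): where the middle of the vial's axis would be if it lay in the notches: midway between the yokes, 31 mm above the bench; x axis along the notches towards the stop plate. The foot end of the vial belongs towards +x, the cap towards -x
Not all that is in view belongs to the job. What is shaped like the tipped_vial but blue is not meant.

How it is judged:
On the way, in this order (a step that is already met when the one before it is completed fails the run):
1. the tipped vial is gripped and lifted clear of the turntable (contact force between tipped_vial and the fingers above 0.3 N and height (world z) of vial_mid above 0.07 m and contact force between tipped_vial and turntable below 0.02 N), for 0.1 s.
2. the vial is carried over the jar tray, higher than the tallest bottle in it (contact force between tipped_vial and the fingers above 0.3 N and height (world z) of vial_mid above 0.12 m and x of vial_mid in the frame of jar_tray between -0.14 and 0.14 m and y of vial_mid in the frame of jar_tray between -0.045 and 0.045 m), for 0.02 s.
At the end, for the whole second after the job is handed in: vial still gripped, at rest, its middle 4 to 18 mm above the seat, within 8 mm along and 6 mm across the notches, axis within 0.15 rad of theirs, cap away from the stop plate; neither vial nor gripper touches the rest; jars, bottle and standing vials upright in place (contact force between tipped_vial and the fingers above 0.3 N and x of vial_mid in the frame of v_rest_seat between -0.008 and 0.008 m and y of vial_mid in the frame of v_rest_seat between -0.006 and 0.006 m and z of vial_mid in the frame of v_rest_seat between 0.004 and 0.018 m and angle between the z axis of tipped_vial and the x axis of v_rest, either way round below 0.15 rad and x of vial_cap in the frame of v_rest_seat below -0.01 m and contact force between tipped_vial and v_rest below 0.05 N and contact force between each of the arm, the fingers and v_rest below 0.2 N and linear speed of tipped_vial below 0.02 m/s and angle between each of jar_a, jar_b, wash_bottle's own z axis and vertical below 0.2 rad and angle between each of standing_vial_a, standing_vial_b's own z axis and vertical below 0.3 rad and horizontal distance between each of standing_vial_a, standing_vial_b and turntable_top below 0.08 m); the arm keeps its last pose, push and grip.
It fails at once if a jar or bottle in the tray is shifted more than 20 mm or tipped (distance of any of jar_a, jar_b, wash_bottle from where it was at the start of the episode above 0.02 m or angle between any of jar_a, jar_b, wash_bottle's own z axis and vertical above 0.2 rad).
It fails at once if a standing vial is knocked over (angle between any of standing_vial_a, standing_vial_b's own z axis and vertical above 0.3 rad).
It fails at once if the vial or the gripper bumps the V-rest (contact force between any of tipped_vial, the fingers, the arm and v_rest above 0.5 N).
It also fails if it takes over 43 s, if anything falls off the work surface, if the arm or the gripper's body presses on something with over 40 N, if the wrist force passes 120 N, or if a joint passes its speed limit or range.

## Working session

There is one attempt and no reset: what is moved stays moved. The work goes in short steps, Python scripts to look and compute and a shell command to move; the robot and the scene stay as the last step left them, time stands still between calls to the robot, and variables do not carry over. Pictures are saved under pics/ and viewed, at most 10 in all, crops included, and the job is handed in when it is done.

```bash
mkdir -p pics; cat > h.py <<'E'
import numpy as np, cv2
from workcell import manip
from scipy.spatial.transform import Rotation as R
def cam(n):
    s=manip.sense(); c=manip.camera(n); T=c.get("world_from_camera")
    if T is None:
        q=s["ee_rot"]; W=np.eye(4); W[:3,:3]=R.from_quat([q[1],q[2],q[3],q[0]]).as_matrix(); W[:3,3]=s["position"]; T=W@np.array(c["hand_eye"])
    return c["frame"],np.array(c["mtx"]),np.array(T),c
def ray(K,T,u,v):
    d=np.linalg.inv(K)@[u,v,1]; d=T[:3,:3]@[d[0],-d[1],-d[2]]; return T[:3,3],d
def onz(K,T,u,v,z):
    o,d=ray(K,T,u,v); return o+d*(z-o[2])/d[2]
def proj(K,T,P):
    p=np.linalg.inv(T)@[*P,1]; p=K@[p[0],-p[1],-p[2]]; return p[:2]/p[2]
def save(n,f): cv2.imwrite(f"pics/{n}.png",cv2.cvtColor(f,cv2.COLOR_RGB2BGR))
E
python3 - <<'E'
from h import *
s=manip.sense(); print(s)
a,K,T,c=cam("scene"); b,K2,T2,c2=cam("side"); w,K3,T3,c3=cam("wrist")
print([k for k in c],K,T.round(3),K2,T2.round(3),K3,T3.round(3))
np.savez("c0",a=a,K=K,T=T,b=b,K2=K2,T2=T2,w=w,K3=K3,T3=T3)
save("scene",cv2.resize(a,(800,600))); save("side",cv2.resize(b,(800,600)))
E
```

```text
{'t': 0.0, 'q': array([ 1.10496772,  0.46840195, -0.01161667,  1.60365681,  0.00600822,
        1.07141574, -0.05628491]), 'qvel': array([ 1.00554988e-04, -7.30439375e-05,  1.62246027e-03, -1.10831372e-04,
        1.00188784e-03, -1.22514391e-03, -1.31009669e-03]), 'effort': array([ 6.51312757e-05, -5.32386553e+01,  2.17949232e-02, -2.51302850e+01,
        1.15107009e-02,  7.68481346e-03, -2.89513629e-06]), 'position': array([ 0.26642503, -0.59225066,  0.23030854]), 'ee_rot': array([-8.87393362e-04,  9.77738093e-01,  2.09826998e-01, -2.56231973e-04]), 'force': array([0.5672853 , 0.4052081 , 0.43452929]), 'moment': array([ 0.01329887, -0.02326494, -0.01406226]), 'finger_force': 0.0, 'gripper_width': 0.08529831604803198}
['frame', 'mtx', 'world_from_camera'] [[409.29896718   0.         252.74709042]
 [  0.         409.29896718 191.88905496]
 [  0.           0.           1.        ]] [[ 0.86  -0.385  0.335  0.811]
 [ 0.511  0.655 -0.557 -0.197]
 [-0.005  0.65   0.76   0.678]
 [ 0.     0.     0.     1.   ]] [[462.65015988   0.         256.62069649]
 [  0.         462.65015988 178.65504175]
 [  0.           0.           1.        ]] [[-0.85   0.374 -0.37   0.22 ]
 [-0.526 -0.594  0.609  0.798]
 [ 0.008  0.712  0.702  0.666]
 [ 0.     0.     0.     1.   ]] [[288.12504127   0.         257.37103097]
 [  0.         288.12504127 193.21538696]
 [  0.           0.           1.        ]] [[ 0.41   0.866  0.287  0.341]
 [-0.912  0.39   0.128 -0.56 ]
 [-0.002 -0.314  0.949  0.372]
 [ 0.     0.     0.     1.   ]]
```

View pics/scene.png

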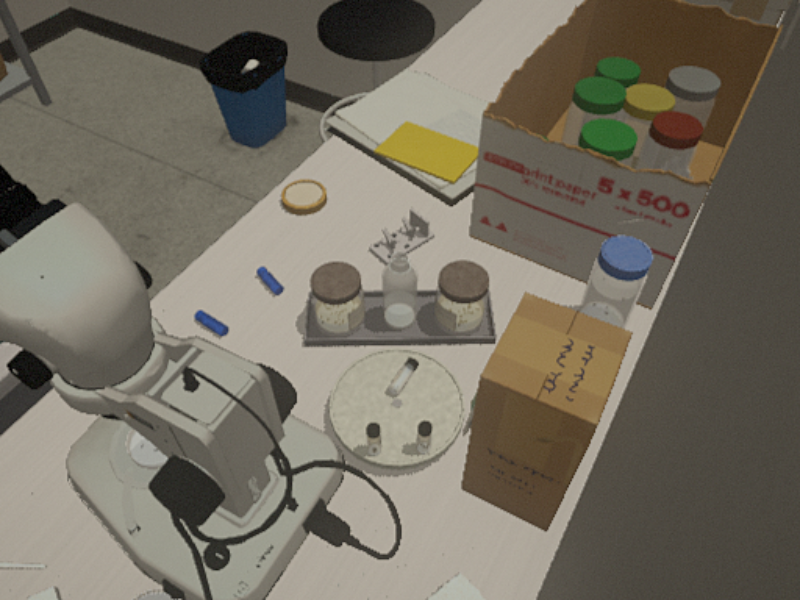

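View pics/side.png

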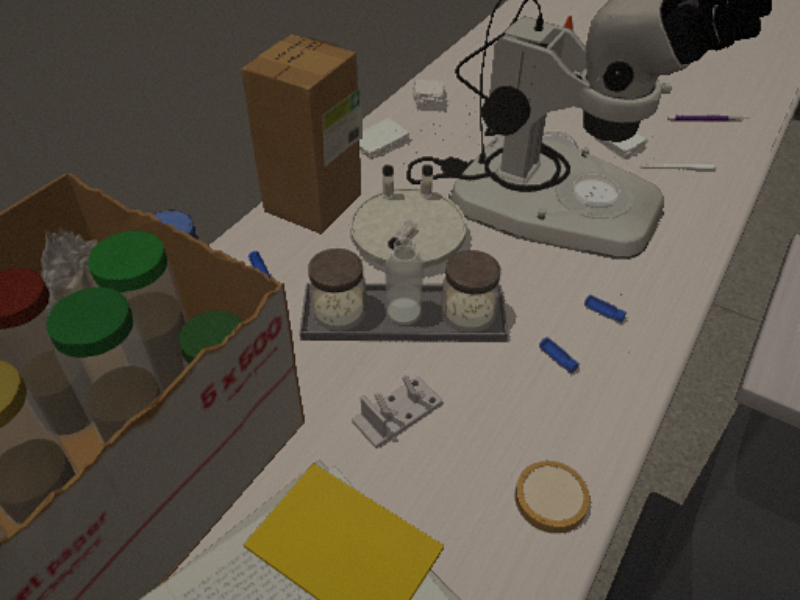

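Candidates for the tipped vial (800×600 scene view): the clear one with a black cap on the turntable (403,377); blue look-alikes at (211,322) and (270,280); a third blue one at side (258,263); standing vials at (374,438) and (425,437). I choose (403,377) and check it in a close crop.

```bash
python3 - <<'E'
from h import *
d=np.load("c0.npz")
def tile(f,x,y,w=64,h=48):
    c=f[y:y+h,x:x+w]; return cv2.convertScaleAbs(cv2.resize(c,(400,300),interpolation=cv2.INTER_CUBIC),alpha=1.3)
t=[tile(d['a'],225,222),tile(d['a'],228,126),tile(d['b'],225,125),tile(d['b'],225,235)]
save("crops",np.vstack([np.hstack(t[:2]),np.hstack(t[2:])]))
E
```

```text
(no output)
```

View pics/crops.png

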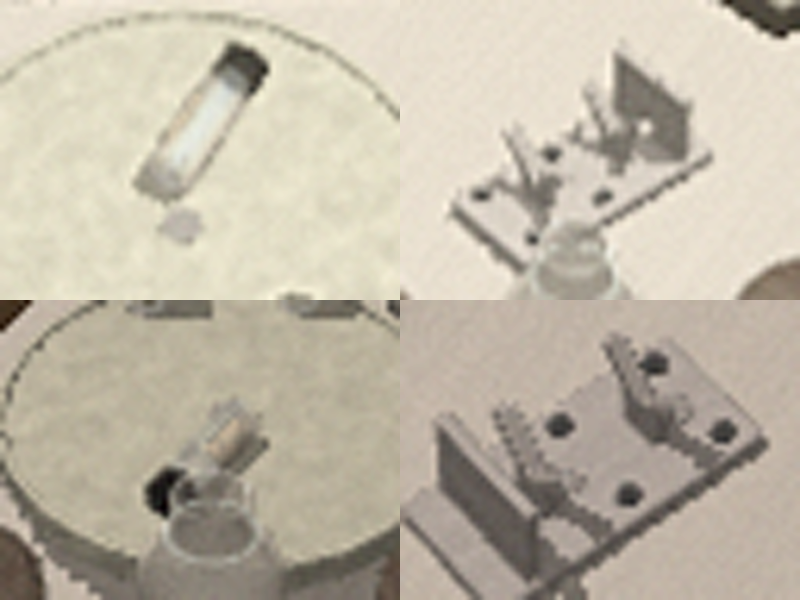

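The crop shows clear glass, paper label and a black cap, so the choice holds. The cap points up-right in the scene view (tile (242,62)) and the foot is at (160,182). The stop plate is at the right end of the rest in the scene view, and the 4 screw holes are visible in both views.

```bash
python3 - <<'E'
from h import *
d=np.load("c0.npz"); A=(d['K'],d['T']); B=(d['K2'],d['T2'])
S=lambda x,y,o,t:(o[0]+(x-t[0])/6.25-.42,o[1]+(y-t[1])/6.25-.42)
f=S(158,190,(225,222),(0,0)); c=S(248,56,(225,222),(0,0))
print("vial foot,cap end", onz(*A,*f,.034),onz(*A,*c,.034))
f=S(252,428,(225,125),(0,300)); c=S(165,492,(225,125),(0,300))
print("side foot,cap", onz(*B,*f,.034),onz(*B,*c,.034))
for n,C,o,t,P in [("scene",A,(228,126),(400,0),[(483,193),(552,153),(603,196),(532,238)]),("side",B,(225,235),(400,300),[(655,362),(723,430),(560,424),(628,494)])]:
    h=np.array([onz(*C,*S(x,y,o,t),.008) for x,y in P])[:,:2]; print(n,h.round(4).tolist(),h.mean(0))
for n,P,z in [("tipsA",[(612,338),(685,405)],.034),("tipsB",[(500,410),(572,480)],.034),("stop",[(440,415),(535,515)],.039)]:
    h=np.array([onz(*B,*S(x,y,(225,235),(400,300)),z) for x,y in P])[:,:2]; print(n,h.round(4).tolist(),h.mean(0),np.linalg.norm(h[0]-h[1]))
for n,p in [("sa",(374,428)),("sb",(425,428))]: print(n,onz(*A,p[0]*.64,p[1]*.64,.077))
for n,p,z in [("jarA",(336,283),.085),("jarB",(463,280),.085),("bot",(400,260),.12)]: print(n,onz(*A,p[0]*.64,p[1]*.64,z))
for n,p,z in [("jarA",(336,270),.085),("jarB",(472,270),.085),("bot",(405,255),.12)]: print(n,onz(*B,p[0]*.64,p[1]*.64,z))
E
```

```text
vial foot,cap end [0.59694046 0.14770823 0.034     ] [0.59598113 0.20292764 0.034     ]
side foot,cap [0.59131083 0.154955   0.034     ] [0.59881641 0.19792385 0.034     ]
scene [[0.4364, 0.374], [0.4475, 0.4055], [0.4757, 0.3953], [0.4642, 0.3632]] [0.45596571 0.38446873]
side [[0.4662, 0.3604], [0.4381, 0.3706], [0.4776, 0.3929], [0.4494, 0.4027]] [0.45783631 0.38163942]
tipsA [[0.4707, 0.377], [0.4422, 0.3858]] [0.45647362 0.38136575] 0.029786367382959988
tipsB [[0.4835, 0.4135], [0.4551, 0.4224]] [0.46928661 0.41797249] 0.029714473107050186
stop [[0.494, 0.4264], [0.4556, 0.4396]] [0.47477584 0.43301624] 0.040639079649870985
sa [0.61813211 0.07957686 0.077     ]
sb [0.66450716 0.1069534  0.077     ]
jarA [0.47208939 0.22461392 0.085     ]
jarB [0.60651749 0.30954651 0.085     ]
bot [0.53796168 0.27029525 0.12      ]
jarA [0.59789199 0.32137652 0.085     ]
jarB [0.46430899 0.23726034 0.085     ]
bot [0.5240983  0.28946264 0.12      ]
```

```bash
python3 - <<'E'
from h import *
d=np.load("c0.npz"); A=(d['K'],d['T']); B=(d['K2'],d['T2'])
def tri(p,q):
    o1,d1=ray(*A,p[0]*.64,p[1]*.64);o2,d2=ray(*B,q[0]*.64,q[1]*.64)
    s=np.linalg.lstsq(np.c_[d1,-d2],o2-o1,rcond=None)[0]; return ((o1+s[0]*d1+o2+s[1]*d2)/2).round(3),np.linalg.norm(o1+s[0]*d1-o2-s[1]*d2).round(3)
for n,p,z in [("micro base R",(342,465),.02),("base bot",(210,600),.02),("base L",(68,465),.02),("brownbox low L",(465,490),0),("brown low mid",(545,527),0),("blue jar",(610,320),.0),("bigbox L",(472,238),0),("bigbox R",(650,310),0)]: print(n,onz(*A,p[0]*.64,p[1]*.64,z).round(3))
for n,p,z in [("micro base near",(600,250),.02),("R",(662,190),.02),("L",(455,190),.02),("brown L",(265,205),0),("brown mid",(322,232),0),("brown R",(360,195),0)]: print(n,onz(*B,p[0]*.64,p[1]*.64,z).round(3))
print("knob",tri((188,378),(540,28))); print("knob2 black",tri((185,490),(505,108)), "post top",tri((175,345),(565,40)))
print("brown top corners",tri((524,297),(357,52)),tri((629,333),(293,37)),tri((483,375),(308,82)),tri((590,400),(245,68)))
print("head", tri((80,230),(620,10)))
print("bigbox corner top",tri((490,112),(282,287)))
E
```

```text
micro base R [0.594 0.049 0.02 ]
base bot [ 0.562 -0.134  0.02 ]
base L [ 0.331 -0.106  0.02 ]
brownbox low L [0.721 0.101 0.   ]
brown low mid [0.814 0.107 0.   ]
blue jar [0.782 0.417 0.   ]
bigbox L [0.55  0.466 0.   ]
bigbox R [0.824 0.462 0.   ]
micro base near [0.365 0.049 0.02 ]
R [ 0.335 -0.124  0.02 ]
L [0.591 0.038 0.02 ]
brown L [0.821 0.195 0.   ]
brown mid [0.715 0.199 0.   ]
brown R [0.717 0.101 0.   ]
knob (array([ 0.526, -0.038,  0.254]), np.float64(0.002))
knob2 black (array([ 0.546, -0.071,  0.124]), np.float64(0.056)) post top (array([ 0.489, -0.021,  0.253]), np.float64(0.006))
brown top corners (array([0.703, 0.153, 0.26 ]), np.float64(0.046)) (array([0.793, 0.158, 0.261]), np.float64(0.045)) (array([0.732, 0.139, 0.194]), np.float64(0.052)) (array([0.822, 0.162, 0.195]), np.float64(0.045))
head (array([ 0.414, -0.001,  0.324]), np.float64(0.023))
bigbox corner top (array([0.547, 0.472, 0.214]), np.float64(0.01))
```

The microscope stands between the start pose and the turntable, about 0.35–0.4 m high. I'll go up to z≈0.6 while turning to the grasp yaw, then cross above it.

```bash
python3 -m pendant '[0,0,-0.037,0,0,-6.4,0.0854, 0,0,-0.037,0,0,-6.4,0.0854, 0,0,-0.037,0,0,-6.4,0.0854, 0,0,-0.037,0,0,-6.4,0.0854, 0,0,-0.037,0,0,-6.4,0.0854, 0,0,-0.037,0,0,-6.4,0.0854, 0,0,-0.037,0,0,-6.4,0.0854, 0,0,-0.037,0,0,-6.4,0.0854, 0,0,-0.037,0,0,-6.4,0.0854, 0,0,-0.037,0,0,-6.4,0.0854]'; python3 -c "
from h import *
print(manip.sense()['q'].round(2))"
```

```text
t: 1.4
position: [0.2664, -0.5931, 0.6021]
ee_rot: [0.0, 0.717, 0.697, 0.0]
force: [-17.2, 31.3, 0.4]
gripper_width: 0.0853
finger_force: 0.0
[ 1.15  0.39 -0.1   0.91  0.04  1.84  1.05]
```

```bash
python3 -m pendant '[0.038,0.015,0,0,0,0,0.0854, 0.038,0.015,0,0,0,0,0.0854, 0.038,0.015,0,0,0,0,0.0854, 0.038,0.015,0,0,0,0,0.0854, 0.038,0.015,0,0,0,0,0.0854, 0.038,0.015,0,0,0,0,0.0854, 0.038,0.015,0,0,0,0,0.0854, 0.038,0.015,0,0,0,0,0.0854, 0.038,0.015,0,0,0,0,0.0854, 0.038,0.015,0,0,0,0,0.0854]'; python3 -c "
from h import *
print(manip.sense()['q'].round(2))"
```

```text
t: 2.65
position: [0.4286, -0.2163, 0.6011]
ee_rot: [-0.0, 0.718, 0.696, -0.0]
force: [-0.3, -0.9, 0.4]
gripper_width: 0.0853
finger_force: 0.0
[ 0.75  0.05 -0.37  1.34  0.02  1.76  0.35]
```

```bash
python3 -m pendant '[0.04,0.0155,0,0,0,0,0.0854, 0.04,0.0155,0,0,0,0,0.0854, 0.04,0.0155,0,0,0,0,0.0854, 0.04,0.0155,0,0,0,0,0.0854, 0.04,0.0155,0,0,0,0,0.0854, 0.04,0.0155,0,0,0,0,0.0854, 0.04,0.0155,0,0,0,0,0.0854, 0.04,0.0155,0,0,0,0,0.0854, 0.04,0.0155,0,0,0,0,0.0854, 0.036,0.0155,0,0,0,0,0.0854]' && python3 -m pendant '[0,0,0.037,0,0,0,0.0854, 0,0,0.037,0,0,0,0.0854, 0,0,0.037,0,0,0,0.0854, 0,0,0.037,0,0,0,0.0854, 0,0,0.037,0,0,0,0.0854, 0,0,0.037,0,0,0,0.0854, 0,0,0.037,0,0,0,0.0854, 0,0,0.037,0,0,0,0.0854, 0,0,0.037,0,0,0,0.0854, 0,0,0.037,0,0,0,0.0854]'; python3 - <<'E'
from h import *
print(manip.sense()['q'].round(2))
w,K,T,c=cam("wrist"); np.savez("c1",w=w,K=K,T=T); save("w1",cv2.resize(w,(800,600)))
E
```

```text
t: 3.9
position: [0.5962, 0.1745, 0.6007]
ee_rot: [-0.0, 0.718, 0.696, -0.0]
force: [-0.0, -0.9, 0.2]
gripper_width: 0.0855
finger_force: 0.0
t: 5.15
position: [0.5954, 0.1731, 0.2298]
ee_rot: [-0.0, 0.718, 0.696, -0.0]
force: [0.3, 0.4, 0.1]
gripper_width: 0.0857
finger_force: 0.0
[ 0.08  0.49 -0.56  1.65  0.29  1.08 -0.6 ]
```

View pics/w1.png

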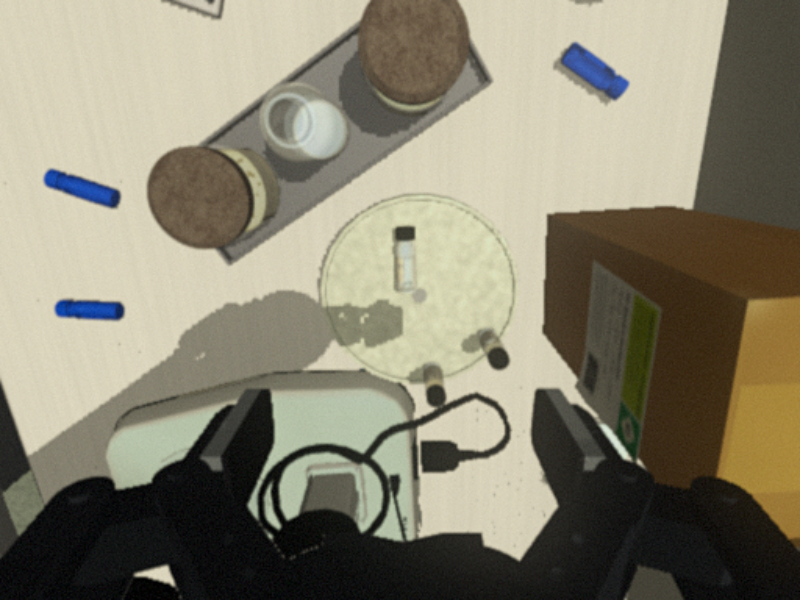

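Wrist view: vial with cap end at (404,227) and foot end at (406,291), standing vials at about (434,385) and (492,350), clear of the fingers' paths.

```bash
python3 - <<'E'
from h import *
d=np.load("c1.npz"); C=(d['K'],d['T'])
c=onz(*C,404.5*.64-.2,228*.64-.2,.034); f=onz(*C,406*.64-.2,291*.64-.2,.034)
print(c,f,np.linalg.norm(c-f),(c+f)/2,np.degrees(np.arctan2(*(c-f)[[1,0]])))
for p in [(434,395),(497,357)]: print(onz(*C,p[0]*.64,p[1]*.64,.077))
w=d['w'];g=cv2.cvtColor(w,cv2.COLOR_RGB2GRAY);print(g[140:192:2,258])
m=(g[138:158,245:275]<60);ys,xs=np.nonzero(m);print(xs.min()+245,xs.max()+245,ys.min()+138,ys.max()+138,xs.mean()+245,ys.mean()+138)
print("cap centre",onz(*C,xs.mean()+245,ys.mean()+138,.034))
E
```

```text
[0.59862352 0.19940364 0.034     ] [0.5983151  0.15006646 0.034     ] 0.04933813827592607 [0.59846931 0.17473505 0.034     ] 89.64183985886902
[0.61695868 0.08183294 0.077     ]
[0.66250723 0.11130301 0.077     ]
[214 215 166  56  61  63  57 142 201 201 196 200 196 197 196 191 198 204
 197 206 195 179 171 177 197 201]
254 264 146 152 258.5652173913044 148.67391304347825
cap centre [0.59838458 0.19594409 0.034     ]
```

```bash
python3 -m pendant '[0.0015,0.003,0.02,0,0,-1,0.0854, 0,0,0.028,0,0,0,0.0854, 0,0,0.03,0,0,0,0.0854, 0,0,0.03,0,0,0,0.0854, 0,0,0.028,0,0,0,0.07, 0,0,0.025,0,0,0,0.06, 0,0,0.02,0,0,0,0.05, 0,0,0.01,0,0,0,0.05, 0,0,0,0,0,0,0.05, 0,0,0,0,0,0,0.05]'; python3 - <<'E'
from h import *
w,K,T,c=cam("wrist"); save("w2",cv2.resize(w,(800,600)))
E
```

```text
t: 6.45
position: [0.5994, 0.1751, 0.0412]
ee_rot: [0.0, 0.712, 0.702, 0.001]
force: [0.2, -0.1, 1.0]
gripper_width: 0.05
finger_force: 0.0
```

View pics/w2.png

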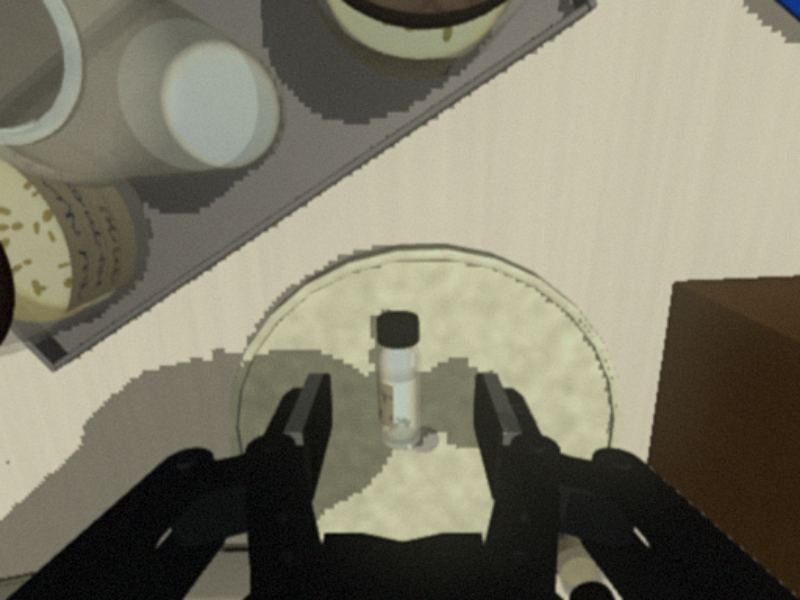

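The vial is centred between the fingers (cap (398,328), foot (402,440), pads at 330 and 475). Lower 12 mm and close.

```bash
python3 -m pendant '[0,0,0.006,0,0,0,0.05, 0,0,0.006,0,0,0,0.04, 0,0,0,0,0,0,0.03, 0,0,0,0,0,0,0.022, 0,0,0,0,0,0,0.018, 0,0,0,0,0,0,0.012, 0,0,0,0,0,0,0.008, 0,0,0,0,0,0,0.008, 0,0,0,0,0,0,0.008, 0,0,0,0,0,0,0.008]'; python3 - <<'E'
from h import *
d=np.load("c0.npz")
w,K,T,c=cam("wrist"); a=cam("scene")[0]
save("w3",np.hstack([cv2.resize(w,(400,300)),cv2.resize(a[150:300,200:400],(400,300))]))
E
```

```text
t: 7.75
position: [0.599, 0.1749, 0.0286]
ee_rot: [0.0, 0.712, 0.702, 0.0]
force: [0.4, -0.5, 3.9]
gripper_width: 0.0135
finger_force: 58.9
```

View pics/w3.png

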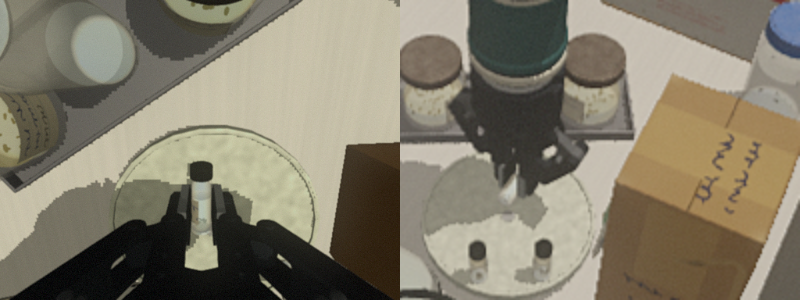

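```bash
python3 -m pendant '[0,0,-0.004,0,0,0,0.008, 0,0,-0.008,0,0,0,0.008, 0,0,-0.012,0,0,0,0.008, 0,0,-0.015,0,0,0,0.008, 0,0,-0.02,0,0,0,0.008, 0,0,-0.025,0,0,0,0.008, 0,0,-0.025,0,0,0,0.008, 0,0,-0.02,0,0,0,0.008, 0,0,-0.01,0,0,0,0.008, 0,0,0,0,0,0,0.008]'; python3 - <<'E'
from h import *
w,K,T,c=cam("wrist"); np.savez("c2",w=w,K=K,T=T)
save("w4",cv2.resize(w[180:330,160:360],(800,600),interpolation=cv2.INTER_CUBIC))
E
```

```text
t: 9.1
position: [0.5989, 0.1748, 0.168]
ee_rot: [0.0, 0.712, 0.702, 0.0]
force: [-0.7, -0.6, -0.5]
gripper_width: 0.0133
finger_force: 58.6
```

View pics/w4.png

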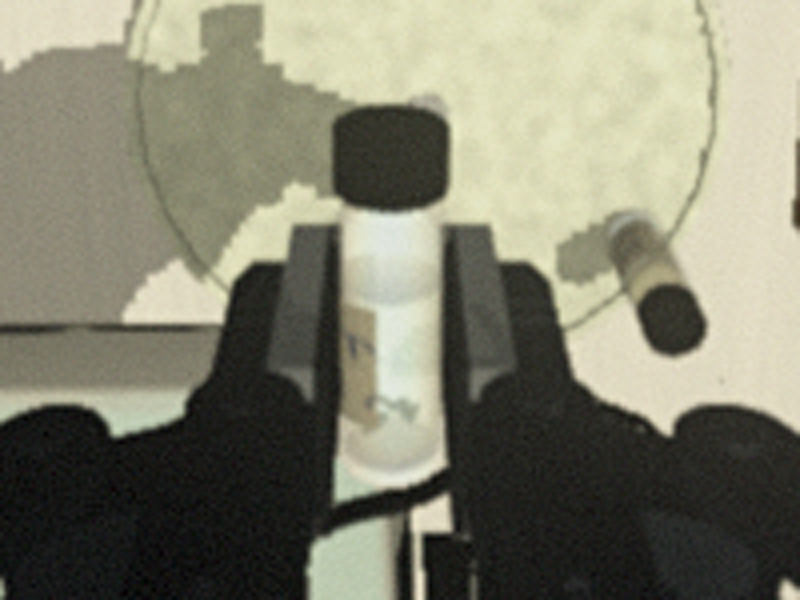

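Held firmly: cap at crop (390,155), foot edge at (392,470). I'll measure the vial's offset in the hand.

```bash
python3 - <<'E'
from h import *
d=np.load("c2.npz"); C=(d['K'],d['T']); z=.174
px=lambda x,y:(160+x/4-.4,180+y/4-.4)
# expected projections for level vial with mid at TCP xy
p=np.array([.5989,.1748])
for o in [-.0255,0,.0175,.0255]:
  for dz in (-.008,0,.008):
    u=proj(*C,[p[0],p[1]+o,z+dz]); print(o,dz,((u-[160,180]+.4)*4).round(0))
print(T:=C[1][:3,3])
E
```

```text
-0.0255 -0.008 [388. 426.]
-0.0255 0 [388. 461.]
-0.0255 0.008 [388. 500.]
0 -0.008 [386. 272.]
0 0 [386. 302.]
0 0.008 [385. 334.]
0.0175 -0.008 [384. 157.]
0.0175 0 [383. 182.]
0.0175 0.008 [383. 209.]
0.0255 -0.008 [383. 102.]
0.0255 0 [382. 124.]
0.0255 0.008 [382. 149.]
[0.60047293 0.25463543 0.30980087]
```

```bash
python3 -m pendant '[0,0,-0.005,0,0,-10,0.008, 0,0,-0.008,0,0,-10,0.008, 0,0,-0.008,0,0,-10,0.008, 0,0,-0.008,0,0,-10,0.008, 0,0,-0.008,0,0,-10,0.008, 0,0,-0.008,0,0,-10,0.008, 0,0,-0.008,0,0,-10,0.008, 0,0,-0.008,0,0,-10,0.008, 0,0,-0.008,0,0,-10,0.008, 0,0,-0.005,0,0,-10,0.008]' && python3 -m pendant '[0.005,0.012,0,0,0,0,0.008, 0.01,0.0245,0,0,0,0,0.008, 0.011,0.027,0,0,0,0,0.008, 0.011,0.027,0,0,0,0,0.008, 0.011,0.027,0,0,0,0,0.008, 0.011,0.027,0,0,0,0,0.008, 0.011,0.027,0,0,0,0,0.008, 0.011,0.027,0,0,0,0,0.008, 0.011,0.027,0,0,0,0,0.008, 0.0063,0.0184,0,0,0,0,0.008]'; python3 -c "
from h import *
s=manip.sense(); print(s['q'].round(2)); q=s['ee_rot']; print(np.degrees(2*np.arctan2(q[2],q[1])))"
```

```text
t: 10.4
position: [0.5983, 0.1746, 0.2403]
ee_rot: [-0.001, -0.083, 0.997, -0.0]
force: [0.9, 0.3, 0.4]
gripper_width: 0.0132
finger_force: 58.5
t: 11.65
position: [0.4604, 0.4013, 0.2406]
ee_rot: [-0.001, -0.08, 0.997, -0.0]
force: [0.6, -0.3, -1.0]
gripper_width: 0.0137
finger_force: 58.6
[-0.09  0.61 -0.98  1.65  0.54  1.18  0.54]
189.21631478209275
```

```bash
python3 -m pendant '[0,0,0.006,0,0,-5,0.008, 0,0,0.01,0,0,-7,0.008, 0,0,0.01,0,0,-7,0.008, 0,0,0.01,0,0,-7,0.008, 0,0,0.01,0,0,-7,0.008, 0,0,0.01,0,0,-7,0.008, 0,0,0.01,0,0,-7,0.008, 0,0,0.01,0,0,-7,0.008, 0,0,0.01,0,0,-5,0.008, 0,0,0.006,0,0,-2.5,0.008]'; python3 - <<'E'
from h import *
s=manip.sense(); print(s['q'].round(2)); q=s['ee_rot']; print(np.degrees(2*np.arctan2(q[2],q[1])))
w,K,T,c=cam("wrist"); np.savez("c3",w=w,K=K,T=T)
b,K2,T2,c=cam("side"); a,K1,T1,c=cam("scene"); np.savez("c3s",a=a,b=b,K1=K1,T1=T1,K2=K2,T2=T2)
save("w5",np.hstack([cv2.resize(w,(800,600),interpolation=cv2.INTER_CUBIC)]))
E
```

```text
t: 12.9
position: [0.4622, 0.3995, 0.1481]
ee_rot: [-0.001, -0.579, 0.816, -0.0]
force: [0.3, 0.3, -1.0]
gripper_width: 0.0137
finger_force: 58.6
[-0.02  0.82 -1.13  1.72  0.81  1.15  1.41]
250.71029065439873
```

View pics/w5.png

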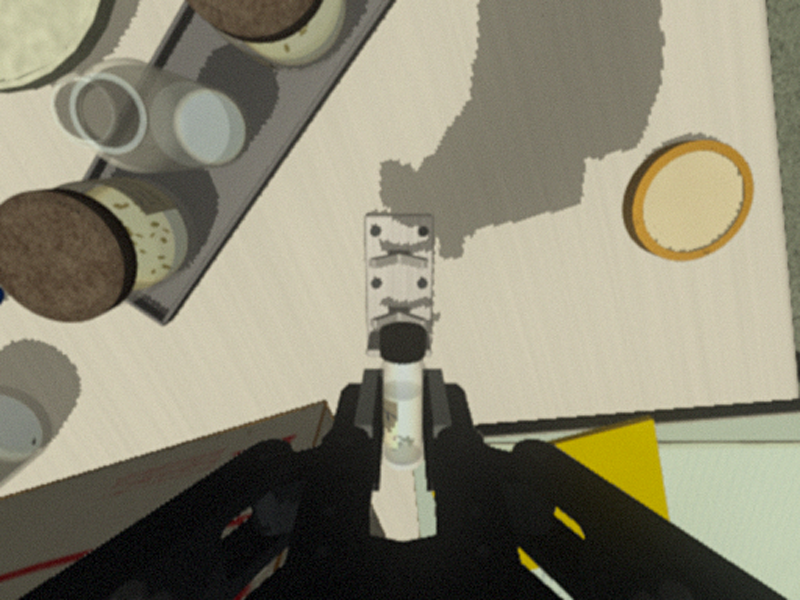

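The wrist view shows the rest below with the base end at y=214, screws at (375,231), (423,231), (376,283) and (422,283), and the vial lined up with it. One zoom to measure precisely.

```bash
python3 - <<'E'
from h import *
d=np.load("c3.npz"); e=np.load("c3s.npz")
t=cv2.resize(d['w'][130:230,215:298],(498,600),interpolation=cv2.INTER_CUBIC)
s=cv2.resize(e['b'][200:300,220:295],(300,400),interpolation=cv2.INTER_CUBIC)
s=np.vstack([s,cv2.resize(e['a'][110:160,220:295],(300,200))])
save("w6",np.hstack([t,s]))
C=(d['K'],d['T'])
P=[(375,231),(423,231),(376,283),(422,283),(366,214),(434,214)]
h=np.array([onz(*C,x*.64-.2,y*.64-.2,.008)[:2] for x,y in P]); 
S=np.array([.4629,.3997]); u=np.array([np.cos(np.radians(70.7)),np.sin(np.radians(70.7))]); v=np.array([-u[1],u[0]])
for k in h: print(((k-S)@u).round(4),((k-S)@v).round(4))
E
```

```text
-0.0357 -0.0178
-0.0357 0.0124
-0.0018 -0.0178
-0.0018 0.0122
-0.0462 -0.0231
-0.0462 0.019
```

View pics/w6.png

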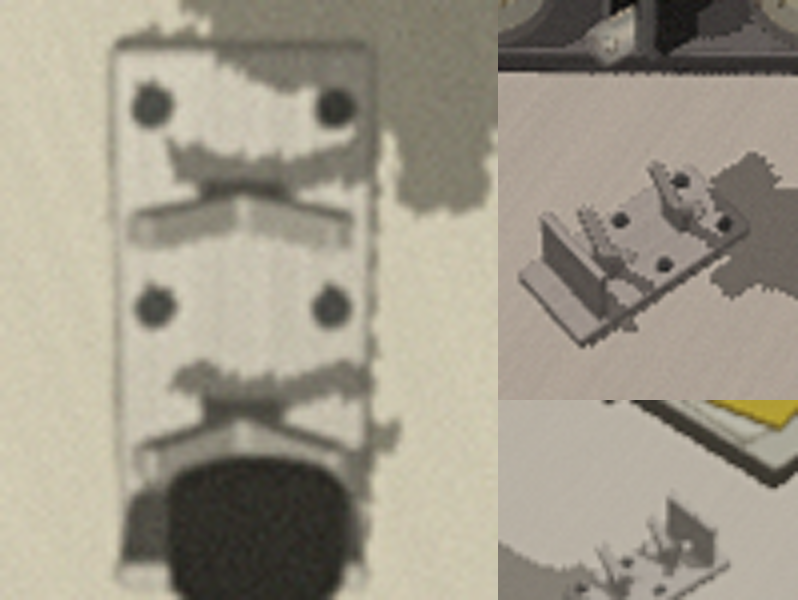

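```bash
python3 -m pendant '[0,-0.0018,0.006,0,0,0,0.008, 0,0,0.01,0,0,0,0.008, 0,0,0.012,0,0,0,0.008, 0,0,0.012,0,0,0,0.008, 0,0,0.012,0,0,0,0.008, 0,0,0.012,0,0,0,0.008, 0,0,0.012,0,0,0,0.008, 0,0,0.008,0,0,0,0.008, 0,0,0.005,0,0,0,0.008, 0,0,0,0,0,0,0.008]'; python3 - <<'E'
from h import *
b,K2,T2,c=cam("side"); a,K1,T1,c=cam("scene"); w,K,T,c=cam("wrist"); np.savez("c4",a=a,b=b,w=w,K=K,T=T)
s=cv2.resize(b[210:285,220:300],(480,450),interpolation=cv2.INTER_CUBIC)
r=np.vstack([cv2.resize(w[150:300,180:330],(320,320)),cv2.resize(a[110:171,220:370],(320,130))])
save("w7",np.hstack([s,r]))
E
```

```text
t: 14.3
position: [0.4642, 0.3991, 0.06]
ee_rot: [-0.0, -0.579, 0.816, 0.0]
force: [-0.4, 0.3, -0.5]
gripper_width: 0.0131
finger_force: 58.6
```

View pics/w7.png

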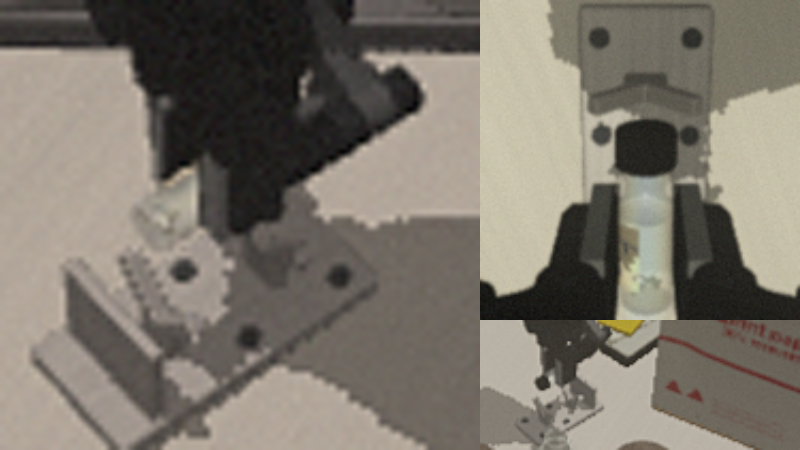

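Wrist view: vial centreline x≈646, screw pair midpoint 646 and base edges' midpoint 647, so it is lined up across and in yaw. I'll check the position along the notches using the base end edge and holes.

```bash
python3 - <<'E'
from h import *
d=np.load("c4.npz"); e=np.load("c0.npz"); C=(d['K'],d['T']); B=(e['K2'],e['T2'])
S=np.array([.4642,.3991]); u=np.array([np.cos(np.radians(70.7)),np.sin(np.radians(70.7))]); v=np.array([-u[1],u[0]])
px=lambda x,y:(180+(x-480)*150/320-.25,150+y*150/320-.25)
for n,p,z in [("endL",(582,9),.008),("endR",(712,9),.008),("h1",(599,38),.008),("h2",(692,38),.008),("h3",(601,135),.008),("h4",(689,135),.008),("tipL",(590,97),.034),("tipR",(705,97),.034),("capface low",(646,121),.0655-.0075)]:
    k=onz(*C,*px(*p),z)[:2]-S; print(n,(k@u*1e3).round(1),(k@v*1e3).round(1))
f=lambda P:((proj(*B,P)-[220,210])*6).round(0)
for du in (.025,.0255): print("foot pred",f([*(S+u*du),.0655]))
for s in (1,-1): print("stop top corner pred",f([*(S+u*.033+v*.02*s),.039]), "tips", f([*(S+u*.022+v*.0175*s),.034]))
E
```

```text
endL -45.0 -21.5
endR -45.0 20.0
h1 -35.5 -16.3
h2 -35.5 13.8
h3 -1.6 -16.4
h4 -1.6 13.6
tipL -24.2 -17.3
tipR -24.2 16.0
capface low -26.0 -1.0
foot pred [137. 224.]
foot pred [136. 225.]
stop top corner pred [161. 345.] tips [187. 329.]
stop top corner pred [ 72. 251.] tips [109. 247.]
```

Across and yaw agree. The foot end along the axis is less clear in the side view, so I'll measure it by differencing against the earlier side image.

```bash
python3 - <<'E'
from h import *
d=np.load("c4.npz"); e=np.load("c0.npz"); B=(e['K2'],e['T2'])
D=np.abs(d['b'].astype(int)-e['b'].astype(int)).max(2)
S=np.array([.4642,.3991]); u=np.array([np.cos(np.radians(70.7)),np.sin(np.radians(70.7))]); v=np.array([-u[1],u[0]])
for dv in (-.006,-.003,0,.003,.006):
  print(dv,[int(D[int(round(p[1])),int(round(p[0]))]) for t in np.arange(.008,.036,.002) for p in [proj(*B,[*(S+u*t+v*dv),.0655])]])
print(D[236:258,238:256])
E
```

```text
-0.006 [3, 20, 14, 3, 13, 10, 24, 10, 23, 34, 29, 32, 31, 32]
-0.003 [5, 10, 11, 20, 18, 6, 10, 18, 3, 23, 30, 29, 32, 33]
0 [28, 31, 29, 29, 20, 22, 21, 14, 4, 21, 31, 30, 24, 31]
0.003 [41, 36, 32, 7, 17, 40, 6, 8, 8, 3, 20, 28, 25, 30]
0.006 [84, 29, 12, 23, 16, 23, 24, 4, 3, 6, 30, 24, 25, 23]
[[ 31  29  32  25  27  29  35  12  65 103 119 119 122 120 103  94  68 100]
 [ 29  27  32  28  26  31  38  15  62  99 121 119 133  98  50  86  66  81]
 [ 32  26  29  33  27  35  33  11  66  97 125  80  23  34  11  84  70  68]
 [ 31  31  30  31  30  32  33  19  67 114  76  25  10   7   3  69  69  68]
 [ 31  33  29  26  31  29  32  31  23  25  20   3  17   5  18  62  70  70]
 [ 31  30  29  27  32  30  33  34  11  14   8  10   5  22  33  56  64  70]
 [ 31  28  33  32  31  31  18  13   3  10  11  15  19  28  37  71  77  73]
 [ 29  29  33  32  32  24  10  14  18  20  26  29  31  38  41  79  80  75]
 [ 35  29  26  30  10   9  13   6   5  20  29  33  32  36  40  84  77  69]
 [ 30  27  34  23   1  18  10  19  22  12  13   7  29  25  29  78  70  67]
 [ 31  29  27  23   3   5  14  21  41  40  17   9  28  23  12  76  75  71]
 [ 32  32  30  29  12   4   2   1   6  34   5  23  16  10   1  63  74  72]
 [ 32  29  36  31  21   6   3   8   3  19  24  10   3  16   5  26  20  54]
 [ 33  28  30  27  28  20   3   7   3   4   4   3  19   2  28  30  23  38]
 [ 31  24  31  31  28  29   6   6  14  12   4  15  25  24  30  27  27  25]
 [ 29  37  30  25  33  24  30  11   2  11   3  28  28  29  24  27  27  30]
 [ 29  28  28  26  25  25  34  30  28  31  27  25  28  28  21  28  26  25]
 [ 31  26  13  23  23  21  19  30  29  29  26  20  18  18  21  23  28  28]
 [ 31  30  24  23  22  19  24  27  27  27  22  11   7  14  18  26  32  26]
 [ 31  34  25  21  23  17  23  19  30  25  17  10   9  11  16  28  29  27]
 [ 27  22  32  19  22  21  22  24  27  24  27  18   9  16  23  25  27  23]
 [ 31  34  28  20  20  21  23  23  21  26  22  32  27  25  29  31  25  22]]
```

Foot end is at +26 mm along the notches (expected +25.5), so it is centred. Final descent of 24 mm.

```bash
python3 -m pendant '[0,0,0.003,0,0,0,0.008, 0,0,0.004,0,0,0,0.008, 0,0,0.004,0,0,0,0.008, 0,0,0.004,0,0,0,0.008, 0,0,0.004,0,0,0,0.008, 0,0,0.003,0,0,0,0.008, 0,0,0.002,0,0,0,0.008, 0,0,0,0,0,0,0.008, 0,0,0,0,0,0,0.008, 0,0,0,0,0,0,0.008]'; python3 - <<'E'
from h import *
d=np.load("c4.npz"); w,K,T,c=cam("wrist"); C=(K,T)
g0=cv2.cvtColor(d['w'],cv2.COLOR_RGB2GRAY); g=cv2.cvtColor(w,cv2.COLOR_RGB2GRAY)
for n,i in (("before",g0),("now",g)):
    m=(i[195:235,230:290]<45).astype(np.uint8); k,l,st,ce=cv2.connectedComponentsWithStats(m); j=1+np.argmax(st[1:,4]); print(n,st[j],ce[j])
# screws
m=cv2.inRange(g[120:225,225:295],0,75); k,l,st,ce=cv2.connectedComponentsWithStats(m)
S=manip.sense()['position'][:2]; u=np.array([.3305,.9438]); v=np.array([-u[1],u[0]])
for s_,c_ in zip(st[1:],ce[1:]):
    if 12<s_[4]<90:
        p=onz(K,T,c_[0]+225,c_[1]+120,.008)[:2]-S; print(s_[4],(c_+[225,120]).round(1),(p@u*1e3).round(1),(p@v*1e3).round(1))
E
```

```text
t: 15.7
position: [0.4643, 0.3992, 0.0364]
ee_rot: [0.0, -0.579, 0.816, -0.0]
force: [-0.3, -1.0, -0.3]
gripper_width: 0.0134
finger_force: 58.6
before [ 14  12  28  25 624] [27.36538462 23.75641026]
now [ 14  11  28  26 647] [27.47449768 23.53323029]
```

The vial has not shifted in the hand, there is no contact force, and the position is on target. Handing in.

```bash
python3 -c "
from workcell import manip
print(manip.close_job())"
```

```text
the job is handed in; nothing more can be done
None
```

I handed the job in at about 16 s with the vial still gripped, level and lined up about 11 mm above the V-rest seat, its foot towards the stop plate. I felt no contact force at the rest, but the hand-in returned no verdict, and I did not re-check the jars and standing vials in the cameras at the end.

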